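# Close up the reagent row on the bench shelf

## Robot

A 7-joint arm with a two-finger parallel gripper is mounted at the origin on the work surface. World frame = base frame: x ahead of the robot, y to its left, z up, the work surface at z = 0. Lengths are in m, angles in rad, forces in N, time in s.
With the tool pointing down it reaches from about 0.425 to 1.025 m from the base axis. Payload 9.4 kg.
Tool frame: the origin (TCP) lies between the finger pads; the fingertips stand 25 mm ahead of it and the grasp point (between the pads) lies 6 mm ahead of it; z points along the fingers, y is the line along which they close (so a half turn about z gives the same grasp; the last joint's range is limited). The gripper opens to 93 mm and grips with 3 to 60 N. Pads are 15 mm wide; open, the fingers measure 128 mm over their backs; the gripper's body (75 mm by 188 mm) begins 65 mm behind the grasp point.
Start: joints at [-1.354, 0.599, -0.003, 1.599, 0.002, 0.943, -0.08], TCP at [0.21, 0.694, 0.214] pointing down, gripper open.
Joint ranges: [-2.57, 2.57], [-0.35, 1.97], [-1.29, 1.29], [0.11, 2.56], [-1.05, 4.19], [0.11, 1.86], [-2.63, 2.63]. Speed limits (rad/s): [2.22, 2.22, 3.01, 3.01, 3.14, 3.14, 3.14].

## Interface

Orientations are given as [roll, pitch, yaw] about the fixed x, y, z axes, in that order (R = Rz(yaw) Ry(pitch) Rx(roll)).
In Python, from station import r, viewer, order, nets gives the robot as it stands. The module is installed in compiled form; this text tells all that it offers.
- The arm moves only by the tool drive_tool, never from a script. Its argument "moves" is a list that holds one entry, the list of rows, each a list of 7 numbers: the opening, from -1 (shut) to 1 (fully open), then the shift along the tool's x, y, z in units of 0.04 m (1.0 is 0.04 m), then the turn, a rotation vector about the tool's x, y, z in units of 120 degrees (1.0 is 120 degrees). In form: [[[gripper, tx, ty, tz, ax, ay, az], ...]]. A call has 1 to 12 rows; each row shifts and turns the commanded pose from where the row before left it, along the tool's axes as they then stand; what a row does not reach is not made up. A row lasts 1/12 s, in which the tool goes at most 41.7 mm and 7.16 degrees, less where a joint would pass 70% of its speed; a pose out of reach is approached as far as the arm can. A call with a number of a shift or a turn outside -1 to 1 is refused whole. A call with a gripper value outside its range is refused whole. The fingers move at their own pace and stop on an object; "force" is the grip in N (left out, the last holds). Time passes only in rows, so rows that do not move let the fingers close. It gives the time, the measured TCP pose, the force, the opening and the grip force at its end, in the units of the state.
- r.get_obs(): the state, without advancing time (a new reading comes with each control period).
- viewer.snapshot(name): name is "scene" or "top"; returns the picture (480x640x3 uint8, blue, green, red); there is no depth.
- viewer.camera_info(name): a dict with "fx", "fy", "cx", "cy" (pixels), "k1" (the pictures are not rectified: a ray, as slopes to the right and down, at radius r is drawn at 1 + k1 r^2 times it, then the intrinsics apply), "rvec" (rotation vector, rad) and "tvec" (3), from world to camera coordinates, as OpenCV has them. Camera axes: x right, y down, z forward; pixel columns grow to the right and rows downward; lengths in m; the calibration is good to about 2 mm. A picture is of the moment at which its call begins. camera_info takes no time and is no camera call.
- order.job_done(): hands the job in; it is judged then, once.
Trained networks look in the newest picture that a camera, given by its name, has taken for a name from the list of things; names that differ only in an ending like _2 or _b are one class to them, and where a whole thing is asked for, a point or a joint stands for the part that bears it (a point fixed in the world has none). Each returns a list of dicts, best first, with "confidence" (0 to 1); they miss things now and then, are a little off and sometimes report something else, mostly with a low value. They report only what shows in the picture. A call takes as long as a camera call. They do not tell look-alikes from the thing itself.
- nets.masks_of(camera, target): "pixels" (480x640 bool, what is visible of it) and "rect" ([centre column, centre row, width, height] in pixels, round what is visible of it).
The state is a dict: "time_s": time; "joints": joint angles; "joint_velocities": joint speeds; "joint_efforts": joint torques, N m; "tool_pos": TCP position; "tcp_rot": TCP orientation; "wrist_force": force on the tool from outside, world axes, zero at the start; "wrist_torque": the same for the moment, N m; "opening": finger opening in m; "finger_force": force on a finger pad.
Only numpy, scipy, OpenCV 4.12 (cv2) and the standard library are available. Lean on these libraries where they do the work, as an engineer would, in place of code of your own. Each camera call takes 0.05 s, during which the arm holds its last target. There are 200 camera calls.

## Task

One of the three square amber bottles has been left on the bench: put it up on the low grey shelf with the other two, in the space between the fixed partition and the sliding bookend. Get all three into one neat row, upright, square and flush against the rear rail, and slide the bookend along so that it closes the row up side by side against the partition with no gaps. Do not knock a bottle over, and leave all the other things where they are.

Things in the scene. Friction and masses are not known exactly. Their poses are not given: they have to be found in the camera images.
- shelf: low grey bench shelf, fixed. Origin at bench level; x to its rear (away from the robot), y to its left, z up. Board top at z 45 mm, x -100 to 100, y -235 to 330. Rear rail: front face at x = 85, 30 high above the board, full length. Fixed partition (aluminium plate): right face at y = 200, 12 thick, 60 high above the board, x -80 to 85. The row stands between it and the bookend (mm)
- bookend (a joint): sliding steel bookend on the shelf: how far it has slid to the left (+y of the shelf), m; 0 at the right end, up to 0.25. Its left face, which meets the row, lies at shelf y = -0.200 + this value; it stays where it is left (about 1.5 N friction)
- bookend_face (a point): middle of the bookend's left face, 35 mm above the board. The bookend is an upright plate 140 mm long along the shelf's x (-70 to 70 mm), 10 mm thick (its right face is 10 mm to the right of this point), top 71 mm above the board; axes as the shelf's
- bottle_a: square amber bottle, round black cap: body 60 x 60 mm, 70 mm high; cap 38 mm in diameter, 76 to 98 mm above the base; about 0.3 kg. Origin: centre of its underside, z up, x and y square to its sides. The three bottles are interchangeable. Starts on the shelf, next to the partition, out of line
- bottle_b: square amber bottle, round black cap: body 60 x 60 mm, 70 mm high; cap 38 mm in diameter, 76 to 98 mm above the base; about 0.3 kg. Origin: centre of its underside, z up, x and y square to its sides. The three bottles are interchangeable. Starts on the shelf, near the middle, out of line
- bottle_c: square amber bottle, round black cap: body 60 x 60 mm, 70 mm high; cap 38 mm in diameter, 76 to 98 mm above the base; about 0.3 kg. Origin: centre of its underside, z up, x and y square to its sides. The three bottles are interchangeable. Starts on the bench, to the right of the shelf
- beaker: bystander: empty glass beaker, 68 mm wide, 75 mm high, on the shelf to the left of the partition; origin under its centre
- dropper: bystander: small round dropper bottle in a blue foot, 48 mm wide, 94 mm high, on the bench in front of the shelf to the left; origin under its centre
- tip_box: bystander: pipette tip box, 85 x 120 mm, 58 mm high, on the bench at the right rear; origin under its centre
- slide_box: bystander: flat grey slide box, 85 x 160 mm, 30 mm high, on the bench in front of the shelf to the right; origin under its centre
- wash_bottle: bystander: round white plastic bottle, 64 mm wide, 150 mm high, on the bench behind the shelf; origin under its centre
Mind the look-alikes: they are no part of the job. Leave any green look-alike of the bottle_b alone.

How it is judged:
By the outcome, as a careful person would: the job done as asked, in the order asked, and still so for the second after the job is handed in, with the robot touching nothing.
It also fails if it takes over 72 s, if anything falls off the work surface, if the arm or the gripper's body presses on something with over 40 N, if the wrist force passes 120 N, or if a joint passes its speed limit or range.

## Working session

There is one attempt and no reset: what is moved stays moved. The work goes in short steps, Python scripts to look and compute and a tool call to move; the robot and the scene stay as the last step left them, time stands still between calls to the robot, and variables do not carry over. Pictures are saved under pics/ and viewed, at most 10 in all, crops included, and the job is handed in when it is done.

Besides the shell and the picture viewer there is one more tool, called after ">>>" as a command line: name --argument value ..., lists and objects as JSON in quotes. drive_tool: Moves the arm, as the interface text tells. Its arguments: {"type":"object","properties":{"moves":{"type":"array"},"force":{"type":"number"}},"required":["moves"]}

```bash
mkdir -p pics
python3 - <<'E'
from station import r,viewer,nets
import cv2,numpy as np
o=r.get_obs();print({k:np.round(v,3) for k,v in o.items()})
for c in("scene","top"):
    im=viewer.snapshot(c);cv2.imwrite(f"pics/{c}0.png",im);print(c,viewer.camera_info(c))
    for t in("bottle_a","bookend","shelf","slide_box","tip_box"):
        print(t,[(np.round(d["rect"]).tolist(),round(d["confidence"],2)) for d in nets.masks_of(c,t)])
E
```

```text
{'time_s': np.float64(0.0), 'joints': array([-1.354,  0.6  , -0.003,  1.6  ,  0.002,  0.943, -0.08 ]), 'joint_velocities': array([-0.001,  0.   ,  0.001,  0.001, -0.   ,  0.   , -0.   ]), 'joint_efforts': array([-0.0000e+00, -7.6508e+01,  1.4980e+00, -2.5236e+01, -5.2000e-02,
        1.7000e-02,  0.0000e+00]), 'tool_pos': array([0.21 , 0.693, 0.213]), 'tcp_rot': array([-3.14 ,  0.   ,  2.848]), 'wrist_force': array([ 0.85 , -1.049, -0.169]), 'wrist_torque': array([-0.035,  0.019,  0.032]), 'finger_force': np.float64(0.0), 'opening': np.float64(0.093)}
scene {'fx': 523.7056306230351, 'fy': 523.7056306230351, 'cx': 324.5940575197516, 'cy': 257.31672743944097, 'k1': -0.006101155217730855, 'rvec': array([ 1.93136141,  1.09677963, -0.60359478]), 'tvec': array([-0.26587596, -0.18802882,  1.49519583])}
bottle_a [([371.0, 244.0, 43.0, 55.0], 0.75), ([400.0, 212.0, 34.0, 49.0], 0.74), ([130.0, 346.0, 52.0, 64.0], 0.65), ([271.0, 246.0, 38.0, 50.0], 0.64)]
bookend [([306.0, 286.0, 74.0, 64.0], 0.71)]
shelf [([374.0, 271.0, 247.0, 156.0], 0.75), ([400.0, 212.0, 36.0, 48.0], 0.62)]
slide_box [([188.0, 264.0, 82.0, 44.0], 0.8), ([369.0, 244.0, 41.0, 52.0], 0.67)]
tip_box [([182.0, 390.0, 83.0, 76.0], 0.82), ([456.0, 200.0, 32.0, 32.0], 0.53), ([189.0, 267.0, 82.0, 45.0], 0.25)]
top {'fx': 435.5593654109671, 'fy': 435.5593654109671, 'cx': 327.6297371410982, 'cy': 236.6744958495656, 'k1': 0.0017474901538698127, 'rvec': array([ 2.20567096, -2.16902047,  0.09072597]), 'tvec': array([-0.03795865,  0.53659049,  0.86024043])}
bottle_a [([520.0, 236.0, 50.0, 36.0], 0.61), ([261.0, 225.0, 37.0, 39.0], 0.58), ([341.0, 313.0, 38.0, 36.0], 0.56)]
bookend [([362.0, 196.0, 31.0, 91.0], 0.7)]
shelf [([238.0, 228.0, 310.0, 156.0], 0.81)]
slide_box [([424.0, 348.0, 82.0, 54.0], 0.71), ([520.0, 235.0, 50.0, 36.0], 0.64)]
tip_box [([488.0, 169.0, 76.0, 57.0], 0.58), ([298.0, 110.0, 35.0, 50.0], 0.36)]
```

View pics/scene0.png

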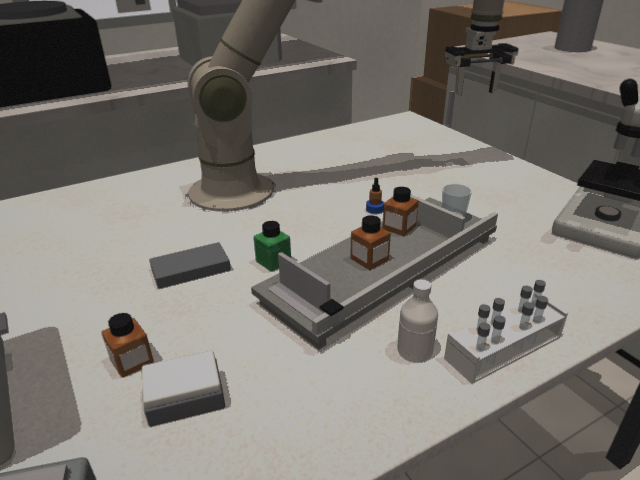

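View pics/top0.png

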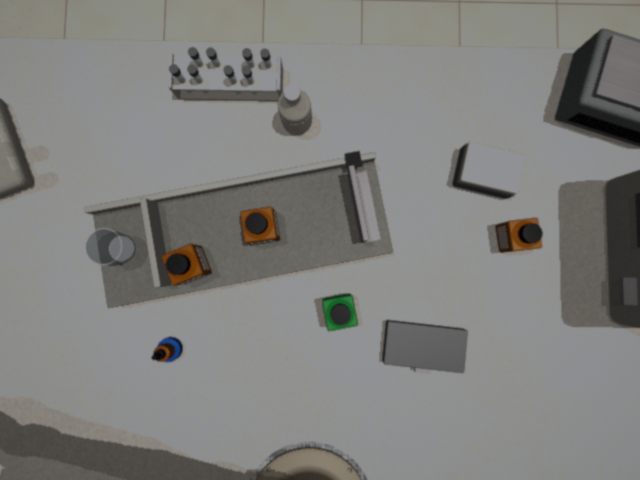

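Bottles at scene (130,346) bench, (371,244) and (400,212) shelf; top (520,236), (258,225), (185,263). What could be taken for the bench bottle: amber at top (520,236)/scene (130,346), which matches the description (to the right of the shelf); green look-alike at top (340,313)/scene (271,246), not to be touched; small amber dropper at top (167,350). I choose the amber one at (520,236) and will check it in a crop.

```bash
cat > h.py <<'E'
from station import r,viewer,nets
import cv2,numpy as np
from scipy.optimize import minimize
from scipy.spatial.transform import Rotation as R
CI={c:viewer.camera_info(c) for c in("scene","top")}
S=4
def proj(c,P):
    i=CI[c];K=np.array([[i["fx"],0,i["cx"]],[0,i["fy"],i["cy"]],[0,0,1]])
    return cv2.projectPoints(np.float64(P).reshape(-1,3),i["rvec"],i["tvec"],K,np.array([i["k1"],0,0,0,0.]))[0][:,0]
def box(x0,x1,y0,y1,z0,z1): return np.array([[x,y,z] for x in(x0,x1) for y in(y0,y1) for z in(z0,z1)])
t=np.arange(24)*np.pi/12
BOT=[box(-.03,.03,-.03,.03,0,.07),np.array([[.019*np.cos(a),.019*np.sin(a),z] for a in t for z in(.07,.098)])]
SH=[box(-.1,.1,-.235,.33,0,.045),box(.085,.1,-.235,.33,.045,.075),box(-.08,.085,.2,.212,.045,.105)]
def pose(p,P): # x,y,yaw,z
    c,s=np.cos(p[2]),np.sin(p[2]);return P@np.array([[c,s,0],[-s,c,0],[0,0,1]])+[p[0],p[1],p[3]]
def sil(c,parts,p):
    m=np.zeros((480*S,640*S),np.uint8)
    for P in parts: cv2.fillConvexPoly(m,cv2.convexHull(np.int32(np.round((proj(c,pose(p,P))+.5)*S))),1)
    return m>0
def fit(masks,parts,p0,z=None,ign=None):
    big={c:cv2.resize(m.astype(np.float32),None,fx=S,fy=S,interpolation=cv2.INTER_LINEAR)>.5 for c,m in masks.items()}
    ig={c:cv2.resize(m.astype(np.uint8),None,fx=S,fy=S,interpolation=0)>0 for c,m in (ign or {}).items()}
    def f(p):
        q=p if z is None else [*p,z];e=0
        for c,m in big.items():
            s=sil(c,parts,q);d=s^m
            if c in ig:d=d&~ig[c]
            e+=d.sum()/m.sum()
        return e
    p0=np.array(p0)[:3 if z is not None else 4];n=len(p0)
    sim=np.vstack([p0]+[p0+np.eye(n)[i]*[.012,.012,.25,.01][i] for i in range(n)])
    b=minimize(f,p0,method="Nelder-Mead",options=dict(initial_simplex=sim,xatol=1e-4,fatol=1e-5,maxiter=200))
    sim=np.vstack([b.x]+[b.x+np.eye(n)[i]*[.004,.004,-.1,.004][i] for i in range(n)])
    b=minimize(f,b.x,method="Nelder-Mead",options=dict(initial_simplex=sim,xatol=1e-4,fatol=1e-5,maxiter=200))
    return b.x,b.fun
def ray(c,u,z):
    i=CI[c];K=np.array([[i["fx"],0,i["cx"]],[0,i["fy"],i["cy"]],[0,0,1]])
    a=cv2.undistortPoints(np.float64([[u]]),K,np.array([i["k1"],0,0,0,0.]))[0,0]
    M=R.from_rotvec(i["rvec"]).as_matrix();o=-M.T@i["tvec"];d=M.T@[*a,1]
    return o+d*(z-o[2])/d[2]
def near(c,t,u,rad=25):
    for d in nets.masks_of(c,t):
        if np.hypot(d["rect"][0]-u[0],d["rect"][1]-u[1])<rad:return d["pixels"]
E
cat > m.py <<'E'
from h import *
for c in CI:
    im=viewer.snapshot(c);globals()[c]=im
B={}
def amber(im):
    h=cv2.cvtColor(im,cv2.COLOR_BGR2HSV);return h
cv2.imwrite("pics/c0.png",np.hstack([cv2.resize(scene[306:386,90:170],(400,400)),cv2.resize(top[196:276,480:560],(400,400))]))
px={"a":((400,212),(185,263),.045),"b":((371,244),(258,225),.045),"c":((130,346),(520,236),0)}
occ={c:np.zeros((480,640),bool) for c in CI}
for k,(s,tt,z) in px.items():
    ms={}
    for c,u in(("scene",s),("top",tt)):
        for _ in range(3):
            m=near(c,"bottle_a",u)
            if m is not None:break
            viewer.snapshot(c)
        if m is not None:ms[c]=m;occ[c]|=cv2.dilate(m.astype(np.uint8),np.ones((5,5)))>0
    g=ray("top",tt,z+.08);print(k,list(ms),np.round(g,3))
    for y0 in(0,.7):print("  free",np.round(fit(ms,BOT,[g[0],g[1],y0,z]),4) if 0 else [np.round(v,4) for v in fit(ms,BOT,[g[0],g[1],y0,z])],"fixed",[np.round(v,4) for v in fit(ms,BOT,[g[0],g[1],y0],z)])
ms={}
for c,u in(("scene",(374,271)),("top",(238,228))):
    ms[c]=near(c,"shelf",u,30)
    for t,v in(("bookend",(306,286) if c=="scene" else (362,196)),("beaker",(455,200) if c=="scene" else (110,247)),("wash_bottle",(417,325) if c=="scene" else (295,110))):
        m=near(c,t,v,30);print(c,t,m is not None)
        if m is not None:occ[c]|=cv2.dilate(m.astype(np.uint8),np.ones((9,9)))>0
fl,fr=ray("top",(108,306),.045),ray("top",(392,251),.045);print("front edge",fl,fr,np.hypot(*(fl-fr)[:2]))
d=(fl-fr)[:2];yaw=np.arctan2(-d[0],d[1]);M=np.array([[np.cos(yaw),-np.sin(yaw)],[np.sin(yaw),np.cos(yaw)]])
p=fl[:2]-M@[-.1,.33];print("shelf by corners",p,yaw)
for k in("scene","top"):
    print(k,[np.round(v,4) for v in fit({k:ms[k]},SH,[*p,yaw],0,occ)])
q,e=fit(ms,SH,[*p,yaw],0,occ);print("both",np.round(q,4),e,"free",[np.round(v,4) for v in fit(ms,SH,[*q,0],None,occ)])
for c,im in(("scene",scene),("top",top)):
    o=im.copy()
    for P in SH:
        for u in proj(c,pose([*q,0],P)):cv2.circle(o,tuple(int(v) for v in np.round(u)),2,(0,0,255),-1)
    cv2.imwrite(f"pics/ov_{c}.png",o)
cv2.imwrite("pics/ov.png",np.hstack([cv2.resize(cv2.imread("pics/ov_scene.png")[160:350,240:510],(400,281)),cv2.resize(cv2.imread("pics/ov_top.png")[130:330,70:410],(400,281))]))
E
python3 m.py
```

```text
a ['scene', 'top'] [0.478 0.223 0.125]
  free [array([0.4759, 0.23  , 0.3784, 0.0487]), np.float64(0.1515)] fixed [array([0.4751, 0.2314, 0.3744]), np.float64(0.1856)]
  free [array([0.4754, 0.2305, 0.3753, 0.0483]), np.float64(0.152)] fixed [array([0.4748, 0.2318, 0.3587]), np.float64(0.186)]
b ['scene', 'top'] [0.548 0.096 0.125]
  free [array([0.5507, 0.098 , 0.1691, 0.0462]), np.float64(0.2089)] fixed [array([0.5508, 0.0979, 0.1663]), np.float64(0.2093)]
  free [array([0.5507, 0.0978, 0.1898, 0.0462]), np.float64(0.2078)] fixed [array([0.5508, 0.0979, 0.1896]), np.float64(0.2085)]
c ['scene', 'top'] [ 0.54  -0.392  0.08 ]
  free [array([ 0.5453, -0.4098,  0.123 ,  0.0009]), np.float64(0.2033)] fixed [array([ 0.5453, -0.4099,  0.1221]), np.float64(0.205)]
  free [array([ 0.5454, -0.4099,  0.1231,  0.001 ]), np.float64(0.203)] fixed [array([ 0.5449, -0.4094,  0.123 ]), np.float64(0.206)]
scene bookend True
scene beaker True
scene wash_bottle True
top bookend True
top beaker True
top wash_bottle True
front edge [0.39379095 0.39318606 0.045     ] [ 0.50927406 -0.15550357  0.045     ] 0.5607108568828362
shelf by corners [0.5596133  0.09085686] 0.20744301735276416
scene [array([0.5292, 0.0988, 0.2055]), np.float64(0.0853)]
top [array([0.5549, 0.0934, 0.2067]), np.float64(0.0237)]
both [0.5531 0.0941 0.2088] 0.17454866973739963 free [array([0.551 , 0.0944, 0.2116, 0.0106]), np.float64(0.1658)]
```

View pics/c0.png

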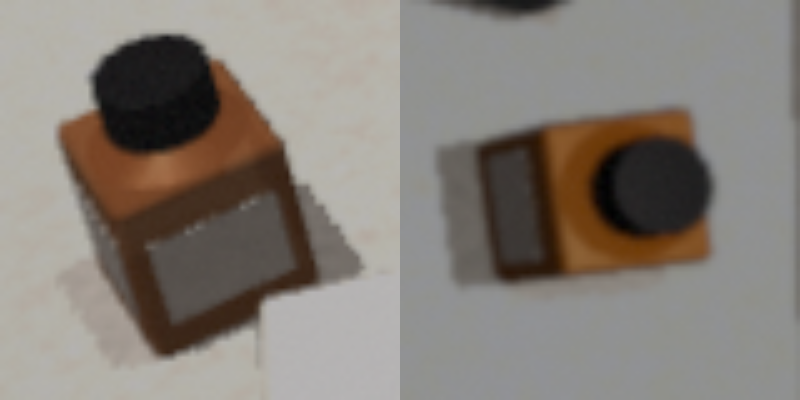

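View pics/ov.png

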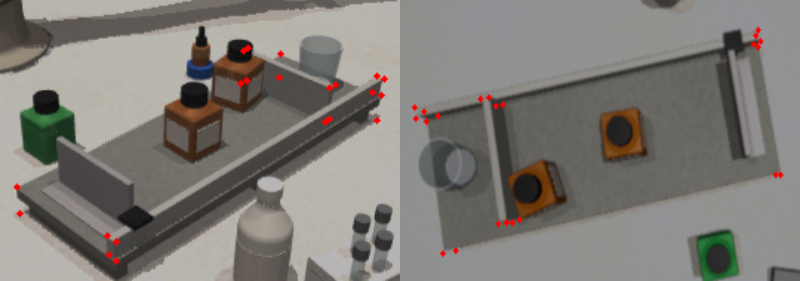

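The crop shows an upright amber bottle with a black cap (left half is scene, right half is top), so it is the right one. In the overlay the shelf's top-view fit is good, but the scene view is biased because the board stands on feet. I'll refine the shelf pose by its edges.

```bash
cat > sh.py <<'E'
from h import *
def L(a,b,n=60): return np.linspace(a,b,n)
E=[L([-.1,-.23,.045],[-.1,.32,.045]),L([.085,-.14,.075],[.085,.19,.075]),L([-.07,.2,.105],[.08,.2,.105],40),L([-.095,.33,.045],[.07,.33,.045],40),L([-.095,-.235,.045],[.07,-.235,.045],40)]
for c in ("top","scene"):
    g=cv2.GaussianBlur(cv2.imread(f"pics/{c}0.png",0).astype(np.float32),(0,0),.8)
    gx,gy=cv2.Sobel(g,-1,1,0),cv2.Sobel(g,-1,0,1)
    def f(p,w=range(5)):
        t=0
        for i in w:
            u=proj(c,pose([*p,0],E[i])).astype(np.float32);d=u[-1]-u[0];n=np.array([-d[1],d[0]])/np.linalg.norm(d)
            a=cv2.remap(gx,u[:,:1],u[:,1:],1)*n[0]+cv2.remap(gy,u[:,:1],u[:,1:],1)*n[1]
            t+=np.median(np.clip(np.sign(np.median(a))*a,0,80))
        return -t
    X=[(f([x,y,w]),x,y,w) for x in np.arange(.545,.5651,.001) for y in np.arange(.084,.1041,.001) for w in np.arange(.197,.2171,.002)]
    X.sort();print(c,np.round(X[:4],4).tolist())
    b=minimize(f,X[0][1:],method="Nelder-Mead",options=dict(initial_simplex=np.array([X[0][1:]]*4)+np.vstack([np.zeros(3),np.eye(3)*.002])));print(np.round(b.x,4),b.fun,[round(float(f(b.x,[i]))) for i in range(5)])
E
python3 sh.py
```

```text
top [[-400.0, 0.554, 0.091, 0.199], [-400.0, 0.554, 0.091, 0.201], [-400.0, 0.554, 0.091, 0.203], [-400.0, 0.554, 0.091, 0.205]]
[0.554 0.091 0.199] -400.0 [-80, -80, -80, -80, -80]
scene [[-400.0, 0.552, 0.091, 0.209], [-400.0, 0.552, 0.091, 0.211], [-400.0, 0.552, 0.091, 0.213], [-400.0, 0.552, 0.091, 0.215]]
[0.552 0.091 0.209] -400.0 [-80, -80, -80, -80, -80]
```

```bash
sed -i 's/0,80/0,1e4/; s/t+=np.median(\(.*\))$/t+=np.sqrt(np.median(\1))/' sh.py; python3 sh.py
cat > plan.py <<'E'
# python3 plan.py grip x y z yawdeg [nrows] : rows from the measured pose to a world TCP pose (tool down)
import sys,json
from h import *
def plan(p,Rw,t,yaw,n=None,speed=.04):
    Rt=R.from_euler("z",np.radians(yaw))*R.from_euler("x",np.pi)
    v=(Rw.inv()*Rt).as_rotvec();d=np.array(t)-p
    n=n or int(max(np.ceil(np.linalg.norm(d)/speed),np.ceil(np.degrees(np.linalg.norm(v))/7.1),1))
    rows=[]
    for i in range(n):
        s=Rw.inv().apply(d/n)/.04;a=v/n/np.radians(120);rows.append(np.round([*s,*a],3));Rw=Rw*R.from_rotvec(v/n)
    return rows
SP=np.array([.553,.0915,0]);YW=.206
def s2w(x,y): c,s=np.cos(YW),np.sin(YW);return SP[0]+c*x-s*y,SP[1]+s*x+c*y
def w2s(p): c,s=np.cos(YW),np.sin(YW);d=np.array(p)[:2]-SP[:2];return np.round([c*d[0]+s*d[1],-s*d[0]+c*d[1]],4)
def state():
    o=r.get_obs();Rw=R.from_euler("xyz",o["tcp_rot"]);return np.array(o["tool_pos"]),Rw
def show(rows,g):
    for x in rows:print(json.dumps([g]+[float(v)+0. for v in x]),end=",")
    print(len(rows))
def go(g,*wps):  # (x,y,z,yaw,n)
    p,Rw=state()
    for w in wps:
        rows=plan(p,Rw,w[:3],w[3],w[4] if len(w)>4 else None);show(rows,g)
        p=np.array(w[:3]);Rw=R.from_euler("z",np.radians(w[3]))*R.from_euler("x",np.pi)
E
python3 - <<'E'
from plan import *
for n,p in dict(a=(.4757,.2303),b=(.5507,.0979),c=(.5453,-.4096)).items():print(n,w2s(p))
ya=np.degrees(.376)+90
go(1,(.4757,.2303,.18,ya),(.4757,.2303,.105,ya))
E
```

```text
top [[-58.2869, 0.556, 0.093, 0.211], [-58.276, 0.556, 0.093, 0.209], [-58.2424, 0.556, 0.093, 0.207], [-58.1741, 0.556, 0.093, 0.213]]
[0.5555 0.0929 0.2114] -58.44547653198242 [-9, -14, -14, -11, -10]
scene [[-57.4144, 0.555, 0.092, 0.205], [-57.3553, 0.555, 0.092, 0.217], [-57.3319, 0.554, 0.092, 0.215], [-57.1836, 0.555, 0.092, 0.207]]
[0.555  0.0922 0.2055] -57.428443908691406 [-10, -11, -14, -11, -12]
a [-0.0473  0.1517]
b [-0.0009  0.0067]
c [-0.11   -0.4889]
[1, -0.694, -0.655, 0.061, 0.0, 0.0, 0.031],[1, -0.735, -0.609, 0.061, 0.0, 0.0, 0.031],[1, -0.772, -0.561, 0.061, 0.0, 0.0, 0.031],[1, -0.807, -0.51, 0.061, 0.0, 0.0, 0.031],[1, -0.838, -0.457, 0.061, 0.0, 0.0, 0.031],[1, -0.866, -0.402, 0.061, 0.0, 0.0, 0.031],[1, -0.89, -0.345, 0.061, 0.0, 0.0, 0.031],[1, -0.91, -0.288, 0.061, 0.0, 0.0, 0.031],[1, -0.927, -0.228, 0.061, 0.0, 0.0, 0.031],[1, -0.939, -0.168, 0.061, 0.0, 0.0, 0.031],[1, -0.948, -0.108, 0.061, 0.0, 0.0, 0.031],[1, -0.953, -0.046, 0.061, 0.0, 0.0, 0.031],[1, -0.954, 0.015, 0.061, 0.0, 0.0, 0.031],[1, -0.951, 0.076, 0.061, 0.0, 0.0, 0.031],14
[1, 0.0, 0.0, 0.938, 0.0, 0.0, 0.0],[1, 0.0, 0.0, 0.938, 0.0, 0.0, 0.0],2
```

```bash
sed -i 's/^SP=.*/SP=np.array([.555,.0925,0]);YW=.208/' plan.py
```

>>> drive_tool --moves '[[[1,-0.69,-0.66,0.06,0,0,0.031],[1,-0.74,-0.61,0.06,0,0,0.031],[1,-0.77,-0.56,0.06,0,0,0.031],[1,-0.81,-0.51,0.06,0,0,0.031],[1,-0.84,-0.46,0.06,0,0,0.031],[1,-0.87,-0.4,0.06,0,0,0.031],[1,-0.89,-0.35,0.06,0,0,0.031],[1,-0.91,-0.29,0.06,0,0,0.031],[1,-0.93,-0.23,0.06,0,0,0.031],[1,-0.94,-0.17,0.06,0,0,0.031],[1,-0.95,-0.11,0.06,0,0,0.031],[1,-0.95,-0.05,0.06,0,0,0.031]]]'

```text
time_s: 2.4
tool_pos: [0.4371, 0.2933, 0.1857]
tcp_rot: [3.141, -0.0, 2.066]
wrist_force: [-0.4, 1.0, 0.2]
opening: 0.0929
finger_force: 0.0
```

Run:
```python
from plan import *
print(state()[0],r.get_obs()["tcp_rot"],w2s((.4757,.2303)))
ya=np.degrees(.376)+90
go(1,(.4757,.2303,.18,ya),(.4757,.2303,.105,ya,4))
```

```text
[0.43707859 0.2932873  0.18566755] [ 3.14079240e+00 -1.62673416e-04  2.06573982e+00] [-0.0491  0.1512]
[1, -0.922, 0.051, 0.071, 0.0, 0.0, 0.028],[1, -0.918, 0.106, 0.071, 0.0, 0.0, 0.028],2
[1, 0.0, 0.0, 0.469, 0.0, 0.0, 0.0],[1, 0.0, 0.0, 0.469, 0.0, 0.0, 0.0],[1, 0.0, 0.0, 0.469, 0.0, 0.0, 0.0],[1, 0.0, 0.0, 0.469, 0.0, 0.0, 0.0],4
```

>>> drive_tool --moves '[[[1,-0.92,0.05,0.07,0,0,0.028],[1,-0.92,0.1,0.07,0,0,0.028],[1,0,0,0,0,0,0],[1,0,0,0.47,0,0,0],[1,0,0,0.47,0,0,0],[1,0,0,0.47,0,0,0],[1,0,0,0.47,0,0,0],[1,0,0,0,0,0,0],[-1,0,0,0,0,0,0],[-1,0,0,0,0,0,0],[-1,0,0,0,0,0,0],[-1,0,0,0,0,0,0]]]' --force 15

```text
time_s: 3.4
tool_pos: [0.4755, 0.2323, 0.1057]
tcp_rot: [3.14, -0.0, 1.952]
wrist_force: [-1.0, 0.8, -0.2]
opening: 0.071
finger_force: 0.0
```

Run:
```python
from plan import *
p,_=state();o=r.get_obs();print(p,o["tcp_rot"],o["opening"],o["finger_force"],w2s(p))
YD=np.degrees(YW)+90
x,y=s2w(*w2s(p));tx,ty=s2w(.050,.1665)
go(-1,(*p[:2],p[2]+.012,np.degrees(o["tcp_rot"][2]),1),(tx,ty,p[2]+.012,YD,6),(tx,ty,p[2]+.002,YD,2))
```

```text
[0.47546172 0.23226505 0.10571789] [ 3.13973782e+00 -3.58861729e-04  1.95156672e+00] 0.07100435771070908 0.0 [-0.049   0.1532]
[-1, 0.0, 0.001, -0.3, 0.001, 0.0, 0.0],1
[-1, -0.016, 0.416, 0.0, 0.0, 0.0, 0.014],[-1, -0.004, 0.416, 0.0, 0.0, 0.0, 0.014],[-1, 0.008, 0.416, 0.0, 0.0, 0.0, 0.014],[-1, 0.02, 0.416, 0.0, 0.0, 0.0, 0.014],[-1, 0.032, 0.415, 0.0, 0.0, 0.0, 0.014],[-1, 0.044, 0.414, 0.0, 0.0, 0.0, 0.014],6
[-1, 0.0, 0.0, 0.125, 0.0, 0.0, 0.0],[-1, 0.0, 0.0, 0.125, 0.0, 0.0, 0.0],2
```

>>> drive_tool --moves '[[[-1,0,0,0,0,0,0],[-1,0,0,0,0,0,0],[-1,0,0,0,0,0,0],[-1,0,0,0,0,0,0],[-1,0,0,-0.3,0,0,0]]]'

```text
time_s: 3.82
tool_pos: [0.4741, 0.2316, 0.1156]
tcp_rot: [-3.139, 0.0, 1.952]
wrist_force: [-1.2, 0.4, -2.8]
opening: 0.0597
finger_force: 15.0
```

>>> drive_tool --moves '[[[-1,-0.016,0.416,0,0,0,0.014],[-1,0,0.416,0,0,0,0.014],[-1,0.01,0.416,0,0,0,0.014],[-1,0.02,0.416,0,0,0,0.014],[-1,0.03,0.416,0,0,0,0.014],[-1,0.04,0.416,0,0,0,0.014],[-1,0,0,0,0,0,0],[-1,0,0,0.12,0,0,0],[-1,0,0,0.12,0,0,0],[-1,0,0,0,0,0,0]]]'

```text
time_s: 4.65
tool_pos: [0.5677, 0.2648, 0.1058]
tcp_rot: [-3.139, 0.001, 1.776]
wrist_force: [0.2, -0.7, -1.8]
opening: 0.0599
finger_force: 15.0
```

```bash
cat > look.py <<'E'
import sys
from plan import *
p,_=state();o=r.get_obs();print(np.round(p,4),np.round(o["tcp_rot"],4),o["opening"],o["finger_force"],"shelf",w2s(p),np.round(o["wrist_force"],1),"yaw want",YW+np.pi/2)
n=sys.argv[1]
out=[]
for c,(x0,x1,y0,y1) in dict(scene=(230,520,150,350),top=(70,410,120,320)).items():
    im=viewer.snapshot(c);cv2.imwrite(f"pics/{c}{n}.png",im);out.append(cv2.resize(im[y0:y1,x0:x1],(400,int(400*(y1-y0)/(x1-x0))),interpolation=cv2.INTER_CUBIC))
cv2.imwrite(f"pics/l{n}.png",np.vstack([cv2.resize(o,(800,int(o.shape[0]*2))) for o in out])[:,:] if 0 else np.vstack([cv2.resize(o,None,fx=1.2,fy=1.2) for o in out])[:600])
E
python3 look.py 1
```

```text
[0.5677 0.2648 0.1058] [-3.1393e+00  5.0000e-04  1.7760e+00] 0.05985127936938737 14.964134395122528 shelf [0.048  0.1659] [ 0.2 -0.7 -1.8] yaw want 1.7787963267948965
```

View pics/l1.png

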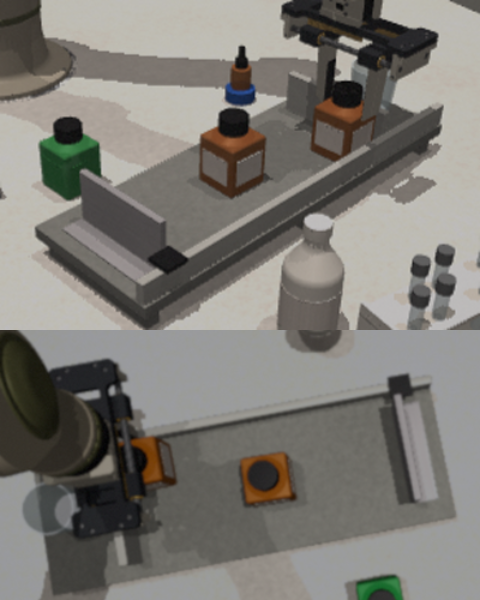

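>>> drive_tool --moves '[[[-1,0,0.08,0,0,0,0],[-1,0,0.08,0,0,0,0],[-1,0,0.02,0,0,0,0],[-1,0,0,0,0,0,0]]]'

```text
time_s: 5.08
tool_pos: [0.5755, 0.2667, 0.1069]
tcp_rot: [-3.14, -0.0, 1.776]
wrist_force: [-3.8, -0.4, -0.4]
opening: 0.0599
finger_force: 15.0
```

>>> drive_tool --moves '[[[-1,0,0.025,0,0,0,0],[-1,0,0,0,0,0,0]]]'

```text
time_s: 5.25
tool_pos: [0.5756, 0.2668, 0.1067]
tcp_rot: [-3.138, -0.0, 1.776]
wrist_force: [-6.3, 0.1, -0.7]
opening: 0.0598
finger_force: 14.9
```

>>> drive_tool --moves '[[[-1,0,0.025,0,0,0,0],[-1,0,0,0,0,0,0]]]'

```text
time_s: 5.42
tool_pos: [0.5758, 0.2669, 0.1066]
tcp_rot: [-3.137, -0.0, 1.776]
wrist_force: [-7.7, -0.5, 1.4]
opening: 0.0594
finger_force: 14.9
```

>>> drive_tool --moves '[[[-1,0.05,-0.03,0,0,0,0],[-1,0.05,0,0,0,0,0],[-1,0,0,0,0,0,0]]]'

```text
time_s: 5.67
tool_pos: [0.5752, 0.2704, 0.1067]
tcp_rot: [-3.14, 0.001, 1.775]
wrist_force: [-4.7, -2.5, -2.5]
opening: 0.06
finger_force: 15.0
```

>>> drive_tool --moves '[[[-1,0.025,0,0,0,0,0],[-1,0.025,0,0,0,0,0],[-1,0,0,0,0,0,0]]]'

```text
time_s: 5.92
tool_pos: [0.575, 0.2717, 0.1068]
tcp_rot: [-3.14, 0.001, 1.775]
wrist_force: [-5.0, -4.5, -1.0]
opening: 0.0596
finger_force: 15.0
```

>>> drive_tool --moves '[[[-1,0.025,0,0,0,0,0],[-1,0,0,0,0,0,0]]]'

```text
time_s: 6.08
tool_pos: [0.575, 0.2717, 0.1068]
tcp_rot: [-3.14, 0.002, 1.775]
wrist_force: [-3.3, -6.8, -0.8]
opening: 0.0598
finger_force: 15.0
```

>>> drive_tool --moves '[[[-1,-0.02,0,0.03,0,0,0],[-1,0,0,0,0,0,0],[1,0,0,0,0,0,0],[1,0,0,0,0,0,0],[1,0,0,0,0,0,0],[1,0,0,0,0,0,0],[1,0,0,-0.5,0,0,0],[1,0,0,-0.8,0,0,0],[1,0,0,-0.8,0,0,0],[1,0,0,0,0,0,0]]]'

```text
time_s: 6.92
tool_pos: [0.5792, 0.2743, 0.1958]
tcp_rot: [3.132, -0.003, 1.775]
wrist_force: [0.4, 0.2, 0.3]
opening: 0.093
finger_force: 0.0
```

Run:
```python
from plan import *
o=r.get_obs();print(o["tool_pos"],o["tcp_rot"],o["opening"],w2s((.575,.2717)))
y=np.degrees(.18)+90
go(1,(.5507,.0979,.19,y),(.5507,.0979,.105,y,4))
```

```text
[0.57922148 0.27425388 0.19578015] [ 3.13240267e+00 -2.71756161e-03  1.77515357e+00] 0.09299321298389804 [0.0566 0.1712]
[1, -0.835, -0.319, 0.024, 0.001, 0.0, 0.002],[1, -0.836, -0.315, 0.025, 0.001, 0.0, 0.002],[1, -0.838, -0.311, 0.026, 0.001, 0.0, 0.002],[1, -0.839, -0.306, 0.027, 0.001, 0.0, 0.002],[1, -0.841, -0.302, 0.028, 0.001, 0.0, 0.002],5
[1, 0.0, 0.0, 0.531, 0.0, 0.0, 0.0],[1, 0.0, 0.0, 0.531, 0.0, 0.0, 0.0],[1, 0.0, 0.0, 0.531, 0.0, 0.0, 0.0],[1, 0.0, 0.0, 0.531, 0.0, 0.0, 0.0],4
```

>>> drive_tool --moves '[[[1,-0.84,-0.31,0.02,0,0,0.002],[1,-0.84,-0.31,0.03,0,0,0.002],[1,-0.84,-0.31,0.03,0,0,0.002],[1,-0.84,-0.31,0.03,0,0,0.002],[1,-0.84,-0.3,0.03,0,0,0.002],[1,0,0,0.53,0,0,0],[1,0,0,0.53,0,0,0],[1,0,0,0.53,0,0,0],[1,0,0,0.53,0,0,0],[1,0,0,0,0,0,0]]]'

```text
time_s: 7.75
tool_pos: [0.5469, 0.096, 0.0964]
tcp_rot: [-3.138, 0.0, 1.755]
wrist_force: [-0.1, 0.2, 0.0]
opening: 0.0932
finger_force: 0.0
```

>>> drive_tool --moves '[[[-1,0,0,0,0,0,0],[-1,0,0,0,0,0,0],[-1,0,0,0,0,0,0],[-1,0,0,0,0,0,0],[-1,0,0,0,0,0,0],[-1,0,0,0,0,0,0],[-1,0,0,0,0,0,0],[-1,0,0,0,0,0,0]]]'

```text
time_s: 8.42
tool_pos: [0.5489, 0.0965, 0.1003]
tcp_rot: [3.139, -0.0, 1.755]
wrist_force: [-0.1, -0.2, 6.4]
opening: 0.0596
finger_force: 15.0
```

Run:
```python
from plan import *
p,_=state();o=r.get_obs();print(p,o["tcp_rot"],o["opening"],o["finger_force"],w2s(p),"b",w2s((.5507,.0979)))
YD=np.degrees(1.776)
tx,ty=s2w(.050,.106)
go(-1,(*p[:2],p[2]+.012,np.degrees(o["tcp_rot"][2]),1),(tx,ty,p[2]+.012,YD,6),(tx,ty,p[2]+.001,YD,2))
```

```text
[0.54893542 0.09649052 0.10031796] [ 3.13948862e+00 -2.57604752e-04  1.75472046e+00] 0.05959612375657683 14.99572679400444 [-0.0051  0.0052] b [-0.0031  0.0062]
[-1, 0.0, 0.001, -0.3, 0.001, 0.0, 0.0],1
[-1, 0.426, 0.219, 0.0, 0.0, 0.0, -0.002],[-1, 0.425, 0.221, 0.0, 0.0, 0.0, -0.002],[-1, 0.424, 0.222, 0.0, 0.0, 0.0, -0.002],[-1, 0.423, 0.224, 0.0, 0.0, 0.0, -0.002],[-1, 0.422, 0.225, 0.0, 0.0, 0.0, -0.002],[-1, 0.422, 0.227, 0.0, 0.0, 0.0, -0.002],6
[-1, 0.0, 0.0, 0.137, 0.0, 0.0, 0.0],[-1, 0.0, 0.0, 0.137, 0.0, 0.0, 0.0],2
```

>>> drive_tool --moves '[[[1,0,0,0,0,0,0],[1,0,0,0,0,0,0],[1,0,0,-0.15,0,0,0],[1,0,0,0,0,0,0],[1,0,0,0,0,0,0],[1,0,0,0,0,0,0]]]'

```text
time_s: 8.92
tool_pos: [0.5481, 0.0962, 0.1055]
tcp_rot: [3.141, -0.0, 1.755]
wrist_force: [1.0, 0.4, -0.5]
opening: 0.0916
finger_force: 0.0
```

>>> drive_tool --moves '[[[-1,0,0,0,0,0,0],[-1,0,0,0,0,0,0],[-1,0,0,0,0,0,0],[-1,0,0,0,0,0,0],[-1,0,0,0,0,0,0],[-1,0,0,0,0,0,0],[-1,0,0,0,0,0,0],[-1,0,0,0,0,0,0]]]'

```text
time_s: 9.58
tool_pos: [0.5482, 0.0962, 0.1055]
tcp_rot: [3.141, 0.0, 1.755]
wrist_force: [1.0, -0.3, -0.4]
opening: 0.0599
finger_force: 15.0
```

>>> drive_tool --moves '[[[-1,0,0,-0.3,0,0,0],[-1,0.42,0.22,0,0,0,-0.002],[-1,0.42,0.22,0,0,0,-0.002],[-1,0.42,0.22,0,0,0,-0.002],[-1,0.42,0.23,0,0,0,-0.002],[-1,0.42,0.23,0,0,0,-0.002],[-1,0.42,0.23,0,0,0,0],[-1,0,0,0,0,0,0],[-1,0,0,0.13,0,0,0],[-1,0,0,0.13,0,0,0],[-1,0,0,0,0,0,0],[-1,0,0,0,0,0,0]]]'

```text
time_s: 10.58
tool_pos: [0.581, 0.2042, 0.1065]
tcp_rot: [-3.14, 0.0, 1.774]
wrist_force: [0.3, 0.2, -2.4]
opening: 0.0595
finger_force: 15.0
```

>>> drive_tool --moves '[[[-1,0,0.08,0,0,0,0],[-1,0,0.04,0,0,0,0],[-1,0,0.02,0,0,0,0],[-1,0,0,0,0,0,0]]]'

```text
time_s: 10.92
tool_pos: [0.5875, 0.2066, 0.1072]
tcp_rot: [3.141, -0.0, 1.775]
wrist_force: [-0.4, -0.6, -2.3]
opening: 0.0597
finger_force: 15.0
```

Run:
```python
from plan import *
p,_=state();o=r.get_obs();print(p,o["tcp_rot"],o["opening"],o["finger_force"],w2s(p),o["wrist_force"])
```

```text
[0.58749422 0.20663385 0.10717524] [ 3.14110776e+00 -9.06157464e-05  1.77527298e+00] 0.059729094904775806 14.99517023563385 [0.0554 0.105 ] [-0.43431756 -0.58016093 -2.32199007]
```

>>> drive_tool --moves '[[[-1,0,0.025,0.02,0,0,0],[-1,0,0.025,0.01,0,0,0],[-1,0,0,0,0,0,0]]]'

```text
time_s: 11.17
tool_pos: [0.5881, 0.2068, 0.1056]
tcp_rot: [-3.139, 0.0, 1.776]
wrist_force: [-2.9, -0.8, -1.5]
opening: 0.0596
finger_force: 15.0
```

>>> drive_tool --moves '[[[-1,0,0.025,0,0,0,0],[-1,0,0.025,0,0,0,0],[-1,0,0,0,0,0,0]]]'

```text
time_s: 11.42
tool_pos: [0.5884, 0.2069, 0.1055]
tcp_rot: [-3.136, 0.0, 1.776]
wrist_force: [-8.7, -2.5, 3.0]
opening: 0.0596
finger_force: 15.0
```

>>> drive_tool --moves '[[[-1,0.05,-0.03,0,0,0,0],[-1,0.05,0,0,0,0,0],[-1,0,0,0,0,0,0]]]'

```text
time_s: 11.67
tool_pos: [0.5879, 0.2093, 0.1062]
tcp_rot: [-3.139, 0.002, 1.775]
wrist_force: [-5.0, -5.6, 6.9]
opening: 0.06
finger_force: 15.0
```

>>> drive_tool --moves '[[[-1,0.025,0,0,0,0,0],[-1,0.025,0,0,0,0,0],[-1,0,0,0,0,0,0]]]'

```text
time_s: 11.92
tool_pos: [0.5876, 0.2103, 0.1064]
tcp_rot: [-3.139, 0.002, 1.774]
wrist_force: [-5.7, -9.0, 9.8]
opening: 0.0597
finger_force: 15.0
```

>>> drive_tool --moves '[[[-1,0.025,0,0,0,0,0],[-1,0,0,0,0,0,0]]]'

```text
time_s: 12.08
tool_pos: [0.5875, 0.2109, 0.1066]
tcp_rot: [-3.139, 0.003, 1.774]
wrist_force: [-5.9, -9.2, 9.5]
opening: 0.0598
finger_force: 15.0
```

>>> drive_tool --moves '[[[-1,-0.03,0,0,0,0,0],[1,0,0,0,0,0,0],[1,0,0,0,0,0,0],[1,0,0,0,0,0,0],[1,0,0,0,0,0,0],[1,0,0,0,0,0,0],[1,0,0,-0.5,0,0,0],[1,0,0,-0.8,0,0,0],[1,0,0,-0.8,0,0,0],[1,-0.8,-0.2,0,0,0,0],[1,-0.8,-0.2,0,0,0,0],[1,-0.8,-0.2,0,0,0,0]]]'

```text
time_s: 13.08
tool_pos: [0.585, 0.1139, 0.1906]
tcp_rot: [3.14, -0.0, 1.778]
wrist_force: [-0.2, -0.9, -0.1]
opening: 0.0933
finger_force: 0.0
```

```bash
python3 look.py 2
python3 - <<'E'
from plan import *
y=np.degrees(.123)+90
go(1,(.5453,-.4098,.19,y),(.5453,-.4098,.0615,y,5))
E
```

```text
[0.585  0.1139 0.1906] [ 3.1395e+00 -2.0000e-04  1.7776e+00] 0.0932583102860859 0.0 shelf [0.0338 0.0147] [-0.2 -0.9 -0.1] yaw want 1.7787963267948965
[1, -0.961, -0.27, 0.003, 0.0, 0.0, 0.003],[1, -0.963, -0.264, 0.003, 0.0, 0.0, 0.003],[1, -0.964, -0.259, 0.003, 0.0, 0.0, 0.003],[1, -0.966, -0.253, 0.003, 0.0, 0.0, 0.003],[1, -0.967, -0.248, 0.003, 0.0, 0.0, 0.003],[1, -0.969, -0.242, 0.003, 0.0, 0.0, 0.003],[1, -0.97, -0.237, 0.002, 0.0, 0.0, 0.003],[1, -0.971, -0.231, 0.002, 0.0, 0.0, 0.003],[1, -0.973, -0.226, 0.002, 0.0, 0.0, 0.003],[1, -0.974, -0.22, 0.002, 0.0, 0.0, 0.003],[1, -0.975, -0.214, 0.002, 0.0, 0.0, 0.003],[1, -0.976, -0.209, 0.002, 0.0, 0.0, 0.003],[1, -0.978, -0.203, 0.001, 0.0, 0.0, 0.003],13
[1, 0.0, 0.0, 0.642, 0.0, 0.0, 0.0],[1, 0.0, 0.0, 0.642, 0.0, 0.0, 0.0],[1, 0.0, 0.0, 0.642, 0.0, 0.0, 0.0],[1, 0.0, 0.0, 0.642, 0.0, 0.0, 0.0],[1, 0.0, 0.0, 0.642, 0.0, 0.0, 0.0],5
```

View pics/l2.png

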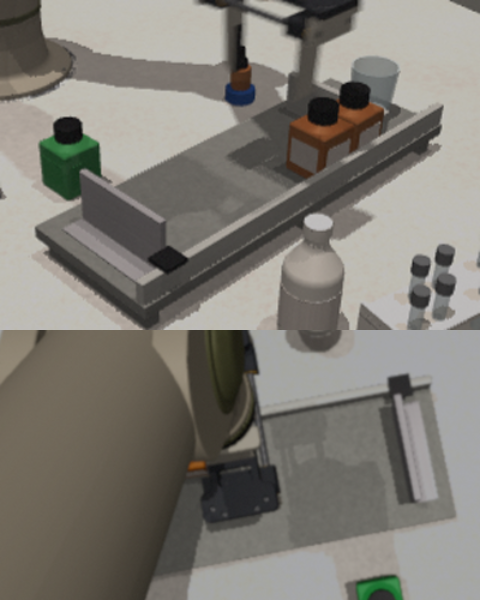

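The two bottles now stand side by side against the rail near the partition (scene crop, about (320,130) and (355,115)). Next I'll check the tip box's clearance from bottle c.

Run:
```python
from plan import *
TB=[box(-.0425,.0425,-.06,.06,0,.058)]
ms={}
for c,u in(("scene",(182,390)),("top",(488,169))):
    viewer.snapshot(c);m=near(c,"tip_box",u,30)
    if m is not None: ms[c]=m
g=ray("top",(488,169),.05)
for y0 in(-.3,.1,-.6):
    q,e=fit(ms,TB,[g[0],g[1],y0],0);print(list(ms),np.round(q,4),e)
    k=pose([*q,0],TB[0])[::2,:2];print(np.round(k,3).tolist())
P=pose([.5453,-.4098,.123,0],box(-.064,.064,-.0075,.0075,0,.07))[::2,:2];print("fingers",np.round(P,3).tolist())
```

```text
['scene', 'top'] [ 0.6767 -0.3521 -0.2426] 0.17826417033447306
[[0.621, -0.4], [0.65, -0.284], [0.704, -0.421], [0.732, -0.304]]
['scene', 'top'] [ 0.6757 -0.352  -0.2434] 0.17922357520008297
[[0.62, -0.4], [0.649, -0.284], [0.702, -0.42], [0.731, -0.304]]
['scene', 'top'] [ 0.6772 -0.3519 -0.2396] 0.18009891888999785
[[0.622, -0.4], [0.65, -0.284], [0.704, -0.42], [0.733, -0.304]]
fingers [[0.483, -0.425], [0.481, -0.41], [0.61, -0.409], [0.608, -0.395]]
```

>>> drive_tool --moves '[[[1,-0.96,-0.27,0,0,0,0.003],[1,-0.96,-0.26,0,0,0,0.003],[1,-0.96,-0.26,0,0,0,0.003],[1,-0.97,-0.25,0,0,0,0.003],[1,-0.97,-0.25,0,0,0,0.003],[1,-0.97,-0.24,0,0,0,0.003],[1,-0.97,-0.24,0,0,0,0.003],[1,-0.97,-0.23,0,0,0,0.003],[1,-0.97,-0.23,0,0,0,0.003],[1,-0.97,-0.22,0,0,0,0.003],[1,0,0,0,0,0,0]]]'

```text
time_s: 14.3
tool_pos: [0.555, -0.2922, 0.1901]
tcp_rot: [-3.141, 0.005, 1.705]
wrist_force: [-0.3, -0.2, 0.0]
opening: 0.0926
finger_force: 0.0
```

Run:
```python
from plan import *
y=np.degrees(.123)+90
go(.7,(.5445,-.4098,.19,y,4),(.5445,-.4098,.0605,y,5))
```

```text
[0.7, -0.72, -0.163, 0.004, 0.0, 0.001, 0.001],[0.7, -0.72, -0.161, 0.003, 0.0, 0.001, 0.001],[0.7, -0.721, -0.159, 0.003, 0.0, 0.001, 0.001],[0.7, -0.721, -0.157, 0.002, 0.0, 0.001, 0.001],4
[0.7, 0.0, 0.0, 0.648, 0.0, 0.0, 0.0],[0.7, 0.0, 0.0, 0.648, 0.0, 0.0, 0.0],[0.7, 0.0, 0.0, 0.648, 0.0, 0.0, 0.0],[0.7, 0.0, 0.0, 0.648, 0.0, 0.0, 0.0],[0.7, 0.0, 0.0, 0.648, 0.0, 0.0, 0.0],5
```

>>> drive_tool --moves '[[[0.7,-0.72,-0.16,0,0,0,0.001],[0.7,-0.72,-0.16,0,0,0,0.001],[0.7,-0.72,-0.16,0,0,0,0.001],[0.7,-0.72,-0.16,0,0,0,0.001],[0.7,0,0,0,0,0,0],[0.7,0,0,0.5,0,0,0],[0.7,0,0,0.5,0,0,0],[0.7,0,0,0,0,0,0],[0.7,0,0,0,0,0,0]]]'

```text
time_s: 15.05
tool_pos: [0.5472, -0.3998, 0.1489]
tcp_rot: [-3.14, -0.002, 1.706]
wrist_force: [1.0, -0.5, 0.4]
opening: 0.0787
finger_force: 0.0
```

Run:
```python
from plan import *
y=np.degrees(.123)+90
print(state()[0],r.get_obs()["tcp_rot"])
go(.7,(.5445,-.4098,.0605,y,5))
```

```text
[ 0.54722739 -0.39983339  0.14888   ] [-3.14000885e+00 -1.90820756e-03  1.70613119e+00]
[0.7, -0.048, -0.02, 0.442, 0.0, 0.0, 0.001],[0.7, -0.048, -0.02, 0.442, 0.0, 0.0, 0.001],[0.7, -0.048, -0.02, 0.442, 0.0, 0.0, 0.001],[0.7, -0.048, -0.02, 0.442, 0.0, 0.0, 0.001],[0.7, -0.048, -0.02, 0.442, 0.0, 0.0, 0.001],5
```

>>> drive_tool --moves '[[[0.7,-0.12,-0.05,0,0,0,0.003],[0.7,-0.12,-0.05,0,0,0,0.003],[0.7,0,0,0.44,0,0,0],[0.7,0,0,0.44,0,0,0],[0.7,0,0,0.44,0,0,0],[0.7,0,0,0.44,0,0,0],[0.7,0,0,0.44,0,0,0],[0.7,0,0,0,0,0,0],[0.7,0,0,0,0,0,0]]]'

```text
time_s: 15.8
tool_pos: [0.5439, -0.4121, 0.0622]
tcp_rot: [-3.141, -0.0, 1.691]
wrist_force: [-0.2, 0.2, 0.9]
opening: 0.079
finger_force: 0.0
```

>>> drive_tool --moves '[[[-1,0,0,0,0,0,0],[-1,0,0,0,0,0,0],[-1,0,0,0,0,0,0],[-1,0,0,0,0,0,0],[-1,0,0,0,0,0,0],[-1,0,0,0,0,0,0],[-1,0,0,0,0,0,0]]]'

```text
time_s: 16.38
tool_pos: [0.5447, -0.4121, 0.063]
tcp_rot: [3.14, 0.001, 1.692]
wrist_force: [1.3, 0.2, 6.6]
opening: 0.0595
finger_force: 15.0
```

Run:
```python
from plan import *
p,Rw=state();o=r.get_obs();print(p,o["tcp_rot"],o["opening"],o["finger_force"])
y0=np.degrees(o["tcp_rot"][2]);YD=np.degrees(1.776)
tx,ty=s2w(.050,.045)
go(-1,(*p[:2],.215,y0,5),(tx,ty,.215,YD,13),(tx,ty,.108,YD,4))
```

```text
[ 0.54474909 -0.41211004  0.06299828] [3.13991409e+00 1.21822910e-03 1.69178676e+00] 0.059467448634967515 14.991534948348999
[-1, -0.001, 0.001, -0.76, 0.0, 0.0, 0.0],[-1, -0.001, 0.001, -0.76, 0.0, 0.0, 0.0],[-1, -0.001, 0.001, -0.76, 0.0, 0.0, 0.0],[-1, 0.0, 0.001, -0.76, 0.0, 0.0, 0.0],[-1, 0.0, 0.0, -0.76, 0.0, 0.0, 0.0],5
[-1, 1.055, 0.225, 0.0, 0.0, 0.0, -0.003],[-1, 1.054, 0.232, 0.0, 0.0, 0.0, -0.003],[-1, 1.052, 0.239, 0.0, 0.0, 0.0, -0.003],[-1, 1.051, 0.245, 0.0, 0.0, 0.0, -0.003],[-1, 1.049, 0.252, 0.0, 0.0, 0.0, -0.003],[-1, 1.048, 0.259, 0.0, 0.0, 0.0, -0.003],[-1, 1.046, 0.266, 0.0, 0.0, 0.0, -0.003],[-1, 1.044, 0.273, 0.0, 0.0, 0.0, -0.003],[-1, 1.042, 0.279, 0.0, 0.0, 0.0, -0.003],[-1, 1.041, 0.286, 0.0, 0.0, 0.0, -0.003],[-1, 1.039, 0.293, 0.0, 0.0, 0.0, -0.003],[-1, 1.037, 0.3, 0.0, 0.0, 0.0, -0.003],[-1, 1.035, 0.306, 0.0, 0.0, 0.0, -0.003],13
[-1, 0.0, 0.0, 0.669, 0.0, 0.0, 0.0],[-1, 0.0, 0.0, 0.669, 0.0, 0.0, 0.0],[-1, 0.0, 0.0, 0.669, 0.0, 0.0, 0.0],[-1, 0.0, 0.0, 0.669, 0.0, 0.0, 0.0],4
```

>>> drive_tool --moves '[[[-1,0,0,-0.4,0,0,0],[-1,0,0,-0.8,0,0,0],[-1,0,0,-0.8,0,0,0],[-1,0,0,-0.8,0,0,0],[-1,0,0,-0.8,0,0,0],[-1,0,0,-0.2,0,0,0],[-1,0.4,0.1,0,0,0,-0.004],[-1,0.8,0.2,0,0,0,-0.004],[-1,0.8,0.2,0,0,0,-0.004],[-1,0.8,0.2,0,0,0,-0.004],[-1,0.8,0.2,0,0,0,-0.004],[-1,0.8,0.2,0,0,0,-0.004]]]'

```text
time_s: 17.38
tool_pos: [0.5612, -0.2287, 0.2121]
tcp_rot: [-3.139, -0.001, 1.743]
wrist_force: [1.4, 0.5, -4.2]
opening: 0.0595
finger_force: 15.0
```

Run:
```python
from plan import *
p,Rw=state();o=r.get_obs();print(p,o["tcp_rot"],o["opening"],o["finger_force"])
tx,ty=s2w(.050,.041);go(-1,(tx,ty,.215,np.degrees(1.776),11))
```

```text
[ 0.5611848  -0.22872013  0.21205377] [-3.13918280e+00 -1.41627916e-03  1.74277548e+00] 0.05954777645054127 14.992711991071701
[-1, 0.819, 0.221, -0.006, 0.0, 0.0, -0.001],[-1, 0.818, 0.224, -0.006, 0.0, 0.0, -0.001],[-1, 0.818, 0.226, -0.006, 0.0, 0.0, -0.001],[-1, 0.817, 0.229, -0.006, 0.0, 0.0, -0.001],[-1, 0.816, 0.231, -0.006, 0.0, 0.0, -0.001],[-1, 0.815, 0.234, -0.006, 0.0, 0.0, -0.001],[-1, 0.815, 0.236, -0.006, 0.0, 0.0, -0.001],[-1, 0.814, 0.239, -0.006, 0.0, 0.0, -0.001],[-1, 0.813, 0.241, -0.007, 0.0, 0.0, -0.001],[-1, 0.813, 0.243, -0.007, 0.0, 0.0, -0.001],[-1, 0.812, 0.246, -0.007, 0.0, 0.0, -0.001],11
```

>>> drive_tool --moves '[[[-1,0.8,0.22,0,0,0,-0.001],[-1,0.8,0.22,0,0,0,-0.001],[-1,0.8,0.23,0,0,0,-0.001],[-1,0.8,0.23,0,0,0,-0.001],[-1,0.8,0.23,0,0,0,-0.001],[-1,0.8,0.23,0,0,0,-0.001],[-1,0.8,0.24,0,0,0,-0.001],[-1,0.8,0.24,0,0,0,-0.001],[-1,0.8,0.24,0,0,0,0],[-1,0.4,0.2,0,0,0,0],[-1,0,0,0,0,0,0],[-1,0,0,0,0,0,0]]]'

```text
time_s: 18.38
tool_pos: [0.5964, 0.0859, 0.2121]
tcp_rot: [-3.139, 0.0, 1.762]
wrist_force: [-0.6, -1.2, -3.9]
opening: 0.0592
finger_force: 15.0
```

Run:
```python
from plan import *
p,Rw=state();o=r.get_obs();print(p,o["tcp_rot"],w2s(p))
tx,ty=s2w(.050,.041);go(-1,(tx,ty,p[2],np.degrees(1.776),1),(tx,ty,.112,np.degrees(1.776),4))
```

```text
[0.59635816 0.08585481 0.21209024] [-3.13885301e+00  4.26368503e-05  1.76194612e+00] [ 0.0391 -0.015 ]
[-1, 1.405, 0.249, -0.001, -0.001, 0.0, -0.007],1
[-1, 0.0, 0.0, 0.626, 0.0, 0.0, 0.0],[-1, 0.0, 0.0, 0.626, 0.0, 0.0, 0.0],[-1, 0.0, 0.0, 0.626, 0.0, 0.0, 0.0],[-1, 0.0, 0.0, 0.626, 0.0, 0.0, 0.0],4
```

>>> drive_tool --moves '[[[-1,0.7,0.12,0,0,0,-0.004],[-1,0.7,0.12,0,0,0,-0.003],[-1,0,0,0,0,0,0],[-1,0,0,0.62,0,0,0],[-1,0,0,0.62,0,0,0],[-1,0,0,0.62,0,0,0],[-1,0,0,0.5,0,0,0],[-1,0,0,0,0,0,0],[-1,0,0,0,0,0,0]]]'

```text
time_s: 19.13
tool_pos: [0.5953, 0.1394, 0.1184]
tcp_rot: [-3.138, 0.001, 1.772]
wrist_force: [0.5, 0.3, -3.5]
opening: 0.0591
finger_force: 15.0
```

Run:
```python
from plan import *
p,Rw=state();o=r.get_obs();print(p,o["tcp_rot"],w2s(p),o["wrist_force"])
```

```text
[0.59529074 0.13941604 0.11839956] [-3.13837215e+00  9.11229929e-04  1.77180914e+00] [0.0491 0.0376] [ 0.53479847  0.27097418 -3.47416146]
```

>>> drive_tool --moves '[[[-1,0,0,0.1,0,0,-0.002],[-1,0,0.07,0.1,0,0,0],[-1,0,0.07,0.04,0,0,0],[-1,0,0,0,0,0,0]]]'

```text
time_s: 19.47
tool_pos: [0.6019, 0.1422, 0.1101]
tcp_rot: [-3.141, -0.0, 1.778]
wrist_force: [-1.2, -1.1, -4.0]
opening: 0.0593
finger_force: 15.0
```

>>> drive_tool --moves '[[[-1,0,0.03,0,0,0,0],[-1,0,0.03,0,0,0,0],[-1,0,0,0,0,0,0]]]'

```text
time_s: 19.72
tool_pos: [0.6022, 0.1423, 0.11]
tcp_rot: [-3.138, -0.0, 1.777]
wrist_force: [-6.3, -1.2, 0.9]
opening: 0.0598
finger_force: 15.0
```

>>> drive_tool --moves '[[[-1,0,0.025,0,0,0,0],[-1,0,0,0,0,0,0]]]'

```text
time_s: 19.88
tool_pos: [0.6023, 0.1422, 0.11]
tcp_rot: [-3.136, -0.0, 1.777]
wrist_force: [-9.7, -1.1, 3.8]
opening: 0.0596
finger_force: 15.0
```

>>> drive_tool --moves '[[[-1,0.05,-0.04,0.04,0,0,0],[-1,0.06,0,0.01,0,0,0],[-1,0.05,0,0,0,0,0],[-1,0,0,0,0,0,0]]]'

```text
time_s: 20.22
tool_pos: [0.6015, 0.1453, 0.1096]
tcp_rot: [-3.14, 0.003, 1.775]
wrist_force: [-7.5, -10.3, 15.8]
opening: 0.0596
finger_force: 15.0
```

>>> drive_tool --moves '[[[-1,0.025,0,0,0,0,0],[-1,0.025,0,0,0,0,0],[-1,0,0,0,0,0,0]]]'

```text
time_s: 20.47
tool_pos: [0.6012, 0.147, 0.1097]
tcp_rot: [-3.14, 0.003, 1.775]
wrist_force: [-7.3, -12.8, 16.5]
opening: 0.0596
finger_force: 15.0
```

>>> drive_tool --moves '[[[-1,0.025,0,0,0,0,0],[-1,0,0,0,0,0,0]]]'

```text
time_s: 20.63
tool_pos: [0.601, 0.1479, 0.1098]
tcp_rot: [-3.14, 0.003, 1.775]
wrist_force: [-8.5, -11.2, 16.9]
opening: 0.0598
finger_force: 15.0
```

>>> drive_tool --moves '[[[-1,0,-0.02,-0.05,0,0,0],[-1,0.03,0,0,0,0,0],[-1,0.03,0,0,0,0,0],[-1,0,0,0,0,0,0]]]'

```text
time_s: 20.97
tool_pos: [0.6002, 0.1516, 0.1102]
tcp_rot: [-3.141, 0.002, 1.776]
wrist_force: [-1.7, -7.9, -1.3]
opening: 0.0596
finger_force: 15.0
```

>>> drive_tool --moves '[[[-1,0.025,0,0,0,0,0],[-1,0.025,0,0,0,0,0],[-1,0,0,0,0,0,0]]]'

```text
time_s: 21.22
tool_pos: [0.6002, 0.1517, 0.1102]
tcp_rot: [-3.141, 0.004, 1.775]
wrist_force: [-1.4, -13.3, -0.8]
opening: 0.0597
finger_force: 15.0
```

>>> drive_tool --moves '[[[-1,-0.05,0,0,0,0,0],[1,0,0,0,0,0,0],[1,0,0,0,0,0,0],[1,0,0,0,0,0,0],[1,0,0,0,0,0,0],[1,0,0,0,0,0,0],[1,0,0,-0.5,0,0,0],[1,0,0,-0.8,0,0,0],[1,0,0,-0.8,0,0,0],[-1,0,0,0,0,0,0],[-1,-0.8,0,0,0,0,0],[-1,-0.8,0,0,0,0,0]]]'

```text
time_s: 22.22
tool_pos: [0.6137, 0.0934, 0.1944]
tcp_rot: [3.14, -0.001, 1.783]
wrist_force: [0.2, -1.6, -0.0]
opening: 0.0777
finger_force: 0.0
```

Run:
```python
from plan import *
for u in((348.6,166),(364,240)):print("plate top edge",w2s(ray("top",u,.116)),w2s(ray("top",u,.05)))
p,Rw=state();print(p,r.get_obs()["tcp_rot"],r.get_obs()["opening"],w2s(p))
tx,ty=s2w(.03,-.28);go(-1,(tx,ty,.19,np.degrees(1.776)))
```

```text
plate top edge [ 0.0702 -0.1751] [ 0.085  -0.1819]
plate top edge [-0.0677 -0.1761] [-0.0646 -0.183 ]
[0.61374344 0.09340045 0.19440076] [ 3.13971272e+00 -1.13927408e-03  1.78269090e+00] 0.07767137371815068 [ 0.0577 -0.0112]
[-1, -0.959, -0.103, 0.014, 0.0, 0.0, 0.0],[-1, -0.96, -0.102, 0.015, 0.0, 0.0, 0.0],[-1, -0.96, -0.101, 0.015, 0.0, 0.0, 0.0],[-1, -0.96, -0.1, 0.015, 0.0, 0.0, 0.0],[-1, -0.96, -0.099, 0.015, 0.0, 0.0, 0.0],[-1, -0.96, -0.098, 0.015, 0.0, 0.0, 0.0],[-1, -0.96, -0.097, 0.016, 0.0, 0.0, 0.0],7
```

>>> drive_tool --moves '[[[-1,-0.96,-0.1,0,0,0,0],[-1,-0.96,-0.1,0,0,0,0],[-1,-0.96,-0.1,0,0,0,0],[-1,-0.96,-0.1,0,0,0,0],[-1,-0.96,-0.1,0,0,0,0],[-1,-0.96,-0.1,0,0,0,0],[-1,-0.3,-0.1,0,0,0,0],[-1,0,0,0,0,0,0],[-1,0,0,0,0,0,0]]]'

```text
time_s: 22.97
tool_pos: [0.6357, -0.1519, 0.1935]
tcp_rot: [3.142, -0.0, 1.776]
wrist_force: [-0.2, 1.6, 0.1]
opening: 0.0176
finger_force: 0.0
```

```bash
python3 look.py 3
```

```text
[ 0.6357 -0.1519  0.1935] [ 3.1416e+00 -4.0000e-04  1.7761e+00] 0.01762877296999993 0.0 shelf [ 0.0285 -0.2558] [-0.2  1.6  0.1] yaw want 1.7787963267948965
```

View pics/l3.png

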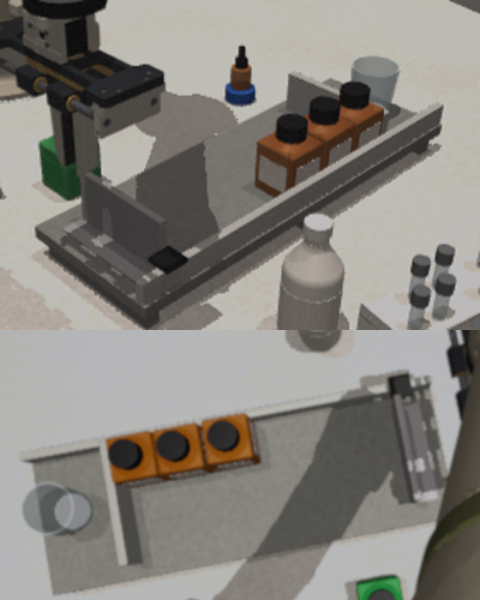

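Three bottles in a row along the rail in top crop at (130,455), (175,448) and (225,438), with a small gap before the third. The bookend is still at the right. I'll lower the closed fingers to its right and push.

>>> drive_tool --moves '[[[-1,0,0,0.6,0,0,0],[-1,0,0,0.6,0,0,0],[-1,0,0,0.6,0,0,0],[-1,0,0,0.54,0,0,0],[-1,0,0,0,0,0,0],[-1,0,0,0,0,0,0],[-1,0.5,0,0,0,0,0],[-1,0.5,0,0,0,0,0],[-1,0.2,0,0,0,0,0],[-1,0.2,0,0,0,0,0],[-1,0.2,0,0,0,0,0],[-1,0.2,0,0,0,0,0]]]'

```text
time_s: 24.07
tool_pos: [0.6219, -0.0816, 0.1012]
tcp_rot: [3.14, 0.001, 1.777]
wrist_force: [0.7, -2.7, 1.3]
opening: 0.0003
finger_force: 1.0
```

Run:
```python
from plan import *
p,Rw=state();o=r.get_obs();print(p,o["tcp_rot"],o["opening"],w2s(p),o["wrist_force"])
```

```text
[ 0.62187196 -0.08158488  0.10124703] [3.13955130e+00 1.46842327e-03 1.77704282e+00] 0.00030590880637520557 [ 0.0295 -0.1841] [ 0.66308657 -2.66745651  1.25717709]
```

>>> drive_tool --moves '[[[-1,0.35,0,0,0,0,0],[-1,0.35,0,0,0,0,0],[-1,0.35,0,0,0,0,0],[-1,0.35,0,0,0,0,0],[-1,0.35,0,0,0,0,0],[-1,0.35,0,0,0,0,0],[-1,0.35,0,0,0,0,0],[-1,0.35,0,0,0,0,0],[-1,0.35,0,0,0,0,0],[-1,0.35,0,0,0,0,0],[-1,0.2,0,0,0,0,0],[-1,0.1,0,0,0,0,0]]]'

```text
time_s: 25.07
tool_pos: [0.5892, 0.0697, 0.1001]
tcp_rot: [-3.141, -0.001, 1.78]
wrist_force: [1.3, -1.9, 0.3]
opening: 0.0002
finger_force: 0.8
```

Run:
```python
from plan import *
p,Rw=state();o=r.get_obs();print(p,o["tcp_rot"],o["opening"],w2s(p),o["wrist_force"])
```

```text
[0.5892258  0.06968037 0.10006481] [-3.14105711e+00 -5.95150782e-04  1.77962999e+00] 0.00021883903015881438 [ 0.0288 -0.0294] [ 1.32188725 -1.8826964   0.330842  ]
```

>>> drive_tool --moves '[[[-1,0.12,0,0,0,0,0],[-1,0.12,0,0,0,0,0],[-1,0.12,0,0,0,0,0],[-1,0.12,0,0,0,0,0],[-1,0.08,0,0,0,0,0],[-1,0.04,0,0,0,0,0],[-1,0.04,0,0,0,0,0]]]'

```text
time_s: 25.65
tool_pos: [0.5843, 0.0926, 0.1002]
tcp_rot: [-3.141, 0.0, 1.778]
wrist_force: [-0.8, -1.7, -1.9]
opening: 0.0
finger_force: 0.8
```

>>> drive_tool --moves '[[[-1,0.04,0,0,0,0,0],[-1,0.04,0,0,0,0,0],[-1,0.02,0,0,0,0,0],[-1,0.02,0,0,0,0,0]]]'

```text
time_s: 25.98
tool_pos: [0.5835, 0.0967, 0.1002]
tcp_rot: [-3.141, 0.001, 1.777]
wrist_force: [-0.3, -3.9, -0.5]
opening: 0.001
finger_force: 1.8
```

>>> drive_tool --moves '[[[-1,0.02,0,0,0,0,0],[-1,0.02,0,0,0,0,0],[-1,0.02,0,0,0,0,0],[-1,0,0,0,0,0,0]]]'

```text
time_s: 26.32
tool_pos: [0.5831, 0.0988, 0.1002]
tcp_rot: [-3.141, 0.001, 1.777]
wrist_force: [0.5, -5.8, -1.7]
opening: 0.0006
finger_force: 2.9
```

>>> drive_tool --moves '[[[-1,0.03,0,0,0,0,0],[-1,0.03,0,0,0,0,0],[-1,0,0,0,0,0,0]]]'

```text
time_s: 26.57
tool_pos: [0.5831, 0.0988, 0.1002]
tcp_rot: [3.141, 0.003, 1.775]
wrist_force: [1.7, -12.6, -1.9]
opening: 0.0005
finger_force: 6.2
```

>>> drive_tool --moves '[[[-1,0.03,0,0,0,0,0],[-1,0.03,0,0,0,0,0],[-1,0,0,0,0,0,0]]]'

```text
time_s: 26.82
tool_pos: [0.583, 0.0989, 0.1003]
tcp_rot: [3.141, 0.006, 1.773]
wrist_force: [2.1, -17.9, -3.0]
opening: 0.0006
finger_force: 9.5
```

>>> drive_tool --moves '[[[-1,0.03,0,0,0,0,0],[-1,0.03,0,0,0,0,0],[-1,0,0,0,0,0,0]]]'

```text
time_s: 27.07
tool_pos: [0.583, 0.099, 0.1003]
tcp_rot: [3.141, 0.008, 1.772]
wrist_force: [3.9, -25.5, -3.1]
opening: 0.0008
finger_force: 12.8
```

>>> drive_tool --moves '[[[-1,-0.2,0,0,0,0,0],[-1,-0.4,0,0,0,0,0],[-1,-0.3,0,-0.5,0,0,0],[-1,0,0,-0.8,0,0,0],[-1,0,0,-0.8,0,0,0],[-1,-0.8,-0.2,-0.3,0,0,0],[-1,-0.9,-0.2,0,0,0,0],[-1,-0.9,-0.2,0,0,0,0],[-1,-0.9,-0.2,0,0,0,0],[-1,-0.9,-0.2,0,0,0,0],[-1,-0.9,-0.2,0,0,0,0],[-1,0,0,0,0,0,0]]]'

```text
time_s: 28.07
tool_pos: [0.5851, -0.1538, 0.1972]
tcp_rot: [3.14, 0.004, 1.769]
wrist_force: [-0.9, -0.2, 0.3]
opening: 0.0007
finger_force: 0.0
```

```bash
python3 look.py 4
python3 - <<'E'
import cv2,numpy as np
t=cv2.imread("pics/top4.png")[170:250,125:285];s=cv2.imread("pics/scene4.png")[175:300,310:470]
cv2.imwrite("pics/z4.png",np.vstack([cv2.resize(t,(560,280),interpolation=2),cv2.resize(s,(410,320),interpolation=2).copy() if 0 else cv2.resize(cv2.copyMakeBorder(s,0,0,0,124,cv2.BORDER_CONSTANT)[:, :],(560,246),interpolation=2)]))
E
```

```text
[ 0.5851 -0.1538  0.1972] [3.1404 0.0036 1.7694] 0.0007042968089438702 0.0 shelf [-0.0214 -0.2472] [-0.9 -0.2  0.3] yaw want 1.7787963267948965
```

View pics/z4.png

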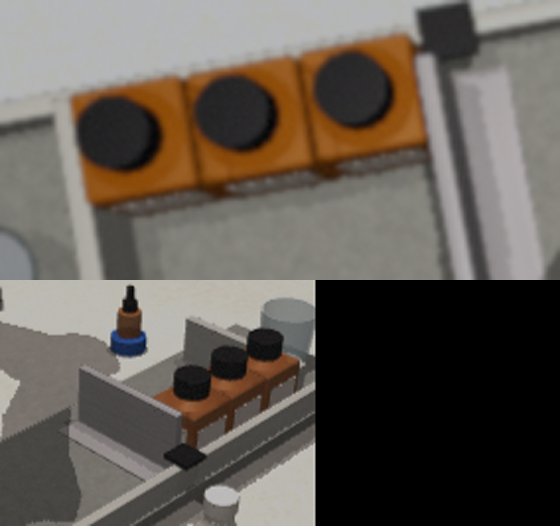

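The picture shows the row closed: three bottles touching between the partition (z4 top half, x≈75) and the bookend (x≈430), upright and in line along the rail. Their logged release positions agree to 0.3 mm (x 56.3–56.6), where each was in contact with the rail.

```bash
python3 -c "
from station import order;print(order.job_done())"
```

```text
the job is handed in; nothing more can be done
None
```

The job is handed in: the three amber bottles stand upright in one row, flush to the rear rail as far as the contact readings and final pictures show. The bookend is closed up against them and the partition with no gap visible, and no other object was touched.

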